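# Sort the faceting bench into its trays

## Robot

A 6-joint arm with a two-finger parallel gripper is mounted at the origin on a cart in front of the work surface, level with it; the furniture and walls round the work are solid. World frame = base frame: x ahead of the robot, y to its left, z up, the work surface at z = 0. Lengths are in m, angles in rad, forces in N, time in s.
With the tool pointing down it reaches from about 0.4 to 0.825 m from the base axis. Payload 7 kg.
Tool frame: the origin (TCP) lies on the centre line of the jaws, within the pads' length; the fingertips stand 22 mm ahead of it and the grasp point (between the pads) lies 3 mm ahead of it (env.nose_length is the distance from the TCP to the fingertips, in m); x points along the fingers, y is the direction in which the jaws open and shut, and the axes are right-handed (so a half turn about x gives the same grasp; the last joint's range is limited). The gripper opens to 88 mm and grips with 3 to 60 N. Pads are 19 mm wide; open, the fingers measure 130 mm over their backs; the gripper's body (78 mm by 193 mm) begins 47 mm behind the grasp point.
Start: joints at [-0.863, 0.359, 0.012, 0, -1.224, -0.288], TCP at [0.275, -0.616, 0.249] pointing down, gripper open.
Joint ranges: [-3.07, 3.07], [-1.43, 2.12], [-1.02, 1.25], [-3.03, 1.67], [-3.05, -0], [-3.03, 3.03]. Speed limits (rad/s): [2.39, 2.39, 3.01, 3.14, 3.14, 3.14].

## Interface

Orientations are given as a unit quaternion [w, x, y, z].
In Python, from rig import env gives the robot as it stands. The module is installed in compiled form; this text tells all that it offers.
- The arm moves only by the tool step_arm, never from a script. Its argument "increments" is one flat list of numbers, 5 for each row, row after row: the closure, from 0 (fully open) to 1 (shut), then the shift along the world's x, y, z in units of 30 mm (1.0 is 30 mm), then the turn about the world's z in units of 6 degrees (1.0 is 6 degrees). In form: [claw, tx, ty, tz, yaw, claw, tx, ty, tz, yaw, ...]. A call has 1 to 12 rows; each row shifts and turns the commanded pose from where the row before left it; what a row does not reach is not made up. A row lasts 1/12 s, in which the tool goes at most 41.7 mm and 7.16 degrees, less where a joint would pass 70% of its speed; a pose out of reach is approached as far as the arm can. A call is refused whole if a number of a shift passes 1 or a number of a turn 1, either way. A call with a gripper value outside its range is refused whole. The fingers move at their own pace and stop on an object; "grip_force" is the grip in N (left out, the last holds). Time passes only in rows, so rows that do not move let the fingers close. It gives the time, the measured TCP pose, the force and the opening at its end, in the units of the state.
- env.observe(): the state, without advancing time (a new reading comes with each control period).
- env.get_image(name): name is "scene" or "top" or "wrist"; returns a dict with "image" (384x512x3 uint8, blue, green, red), "range_z" (384x512 float32, m along the optical axis (not along the pixel's ray), 0 where there is no reading), "fx", "fy", "cx", "cy" (pixels), "k1" (the pictures are not rectified: a ray, as slopes to the right and down, at radius r is drawn at 1 + k1 r^2 times it, then the intrinsics apply), "origin" and "orientation" of the camera in the world; the wrist camera has in their place "T_tool_cam" (4x4, takes a point from camera to tool coordinates, whose origin is the TCP and whose axes are the tool frame's). Camera axes: x right, y up, looking along -z (the intrinsics and any distortion apply to the point x, -y, -z); pixel columns grow to the right and rows downward; lengths in m; the calibration is good to about 2 mm. A picture is of the moment at which its call begins: read the wrist's pose just before it.
- env.close_job(): hands the job in, once; it reports no verdict.
Trained networks look in a picture, given as the dict that the camera call returned (one of the last four; its "shot" number tells which), for a name from the list of things; names that differ only in an ending like _2 or _b are one class to them, and where a whole thing is asked for, a point or a joint stands for the part that bears it (a point fixed in the world has none). Each returns a list of dicts, best first, with "score" (0 to 1); they miss things now and then, are a little off and sometimes report something else, mostly with a low value. They report only what shows in the picture. A call takes as long as a camera call. They do not tell look-alikes from the thing itself.
- env.spot_in(picture, label): "bbox" ([centre column, centre row, width, height] in pixels, round what is visible of it).
- env.trace(picture, label): "pixels" (384x512 bool, what is visible of it) and "bbox" ([centre column, centre row, width, height] in pixels, round what is visible of it).
The state is a dict: "time_s": time; "qpos": joint angles; "joint_vel": joint speeds; "effort": joint torques, N m; "position": TCP position; "orientation": TCP orientation; "ft_force": force on the tool from outside, world axes, zero at the start; "moment": the same for the moment, N m; "grip_width": finger opening in m.
Only numpy, scipy, OpenCV 4.12 (cv2) and the standard library are available. Lean on these libraries where they do the work, as an engineer would, in place of code of your own. Each camera call takes 0.05 s, during which the arm holds its last target. There are 200 camera calls.

## Task

Sort the things left lying on the near table (not those on the bench behind it): the brass index gear goes flat into the round wooden dish, the two small jars stand upright in the rectangular metal tray, and the two paste syringes lie flat and lengthwise in the rectangular wooden tray, one on each side of its middle rib. The gear was left in the metal tray: take it out before any jar goes in, and leave the mug and the spirit lamp where they stand.

Things in the scene. Friction and masses are not known exactly. Their poses are not given: they have to be found in the camera images.
- index_gear: Index gear of a faceting machine: flat toothed brass wheel 50 mm in diameter with a small hub on top, 16 mm high in all; the toothed rim, which is the part to grip, is only 9 mm high. It lies flat. It starts near the middle of jar_tray. Origin at the centre of its underside, z up.
- jar_a: Small round grit jar, dark glass with a red ribbed screw cap, 30 mm in diameter and 42 mm high (the cap is fixed on, the top 12 mm), standing upright on the table. Origin at the centre of its underside, z up to the cap.
- jar_b: Small round powder jar, whitish with a white ribbed screw cap, same size and shape as jar_a: 30 mm in diameter, 42 mm high, standing upright on the table. Origin at the centre of its underside, z up to the cap.
- syringe_a: Paste syringe with a blue tip cap, lying on the table: 112 mm long along its y axis. Barrel 12 mm across from y = -42 to +20 mm, a finger flange 22 mm wide and 13 mm high at y = +20 mm, thin plunger rod behind it to y = +56 mm, tip cap to y = -56 mm. Origin at mid-length at the level it rests on, z up; the barrel's axis is 6.5 mm above. The barrel at y = -10 mm is the place to grip.
- syringe_b: Paste syringe with a black tip cap, lying on the table; size, shape, axes and origin as for syringe_a.
- jar_tray: Tray for the jars: plain rectangular aluminium pan, fixed, 100 mm (its x) by 160 mm (its y) outside, 90 by 150 mm inside, rim 18 mm above the table (20 mm over its bead), inner floor 5 mm above the table. No divisions. Origin at the centre of its underside, z up.
- syringe_tray: Tray for the syringes: rectangular wooden tray, fixed, 132 mm (its x) by 162 mm (its y) outside, 122 by 152 mm inside, rim 14 mm above the table, inner floor 5 mm above the table; a low rib 6 mm wide, 5 mm above the inner floor, runs lengthwise (along its y) down the middle and leaves a 58 mm wide bay on each side (bay centres at x = -32 and +32 mm). Origin at the centre of its underside, z up.
- gear_dish: Dish for the gear: round shallow wooden dish, fixed, 132 mm across outside, about 120 mm inside, rim 15 mm above the table, flat inner floor 5 mm above the table. Origin at the centre of its underside, z up.
- mug: Bystander: ceramic mug, about 92 mm across and 95 mm high with a handle, standing on the near table behind the trays. Not to be disturbed. Origin under it, z up.
- spirit_lamp: Bystander: small spirit lamp with a round bowl, 62 mm across and 74 mm high, standing on the near table behind the trays. Not to be disturbed. Origin at the centre of its underside, z up.
Mind the look-alikes: they are no part of the job. Leave any blue or green look-alike of the index_gear alone.

How it is judged:
At the end, for the whole second after the job is handed in: Gear flat on the dish floor, centre within 38 mm of the dish's; jars upright on the metal tray's floor, within 32 mm (x) and 62 mm (y) of its centre; syringes flat in the wooden tray, one each side of the rib (13 to 52 mm off it), within 25 mm and 0.3 rad lengthwise; all released, at rest (x of jar_a in the frame of jar_tray between -0.032 and 0.032 m and y of jar_a in the frame of jar_tray between -0.062 and 0.062 m and z of jar_a in the frame of jar_tray between 0 and 0.01 m and angle between each of jar_a, jar_b's own z axis and vertical below 0.15 rad and x of jar_b in the frame of jar_tray between -0.032 and 0.032 m and y of jar_b in the frame of jar_tray between -0.062 and 0.062 m and z of jar_b in the frame of jar_tray between 0 and 0.01 m and y of syringe_a in the frame of syringe_tray between -0.025 and 0.025 m and z of each of syringe_a, syringe_b in the frame of syringe_tray below 0.018 m and angle between the y axis of each of syringe_a, syringe_b and the y axis of syringe_tray, either way round below 0.3 rad and y of syringe_b in the frame of syringe_tray between -0.025 and 0.025 m and ((x of syringe_a in the frame of syringe_tray between 0.013 and 0.052 m and x of syringe_b in the frame of syringe_tray between -0.052 and -0.013 m) or (x of syringe_a in the frame of syringe_tray between -0.052 and -0.013 m and x of syringe_b in the frame of syringe_tray between 0.013 and 0.052 m)) and horizontal distance between index_gear and gear_dish below 0.038 m and z of index_gear in the frame of gear_dish below 0.01 m and angle between index_gear's own z axis and vertical below 0.1 rad and linear speed of each of index_gear, jar_a, jar_b, syringe_a, syringe_b below 0.02 m/s and angular speed of each of index_gear, jar_a, jar_b, syringe_a, syringe_b below 0.3 rad/s); the robot touches nothing.
It fails at once if a jar is put into the metal jar tray while the gear is still in it (x of index_gear in the frame of jar_tray between -0.05 and 0.05 m and y of index_gear in the frame of jar_tray between -0.08 and 0.08 m and z of index_gear in the frame of jar_tray below 0.03 m and ((x of jar_a in the frame of jar_tray between -0.05 and 0.05 m and y of jar_a in the frame of jar_tray between -0.08 and 0.08 m and z of jar_a in the frame of jar_tray below 0.03 m) or (x of jar_b in the frame of jar_tray between -0.05 and 0.05 m and y of jar_b in the frame of jar_tray between -0.08 and 0.08 m and z of jar_b in the frame of jar_tray below 0.03 m))).
It fails at once if the mug or the spirit lamp is shifted by more than 25 mm or tipped (distance of any of mug, spirit_lamp from where it was at the start of the episode above 0.025 m or angle between any of mug, spirit_lamp's own z axis and vertical above 0.3 rad).
It also fails if it takes over 115 s, if anything falls off the work surface, if the arm or the gripper's body presses on something with over 40 N, if the wrist force passes 120 N, or if a joint passes its speed limit or range.

## Working session

There is one attempt and no reset: what is moved stays moved. The work goes in short steps, Python scripts to look and compute and a tool call to move; the robot and the scene stay as the last step left them, time stands still between calls to the robot, and variables do not carry over. Pictures are saved under pics/ and viewed, about 12 in all and at most 16, crops included, and the job is handed in when it is done.

Besides the shell and the picture viewer there is one more tool, called by a JSON object that holds its "op" and its "data". step_arm: Moves the arm, as the interface text tells. Its arguments: {"type":"object","properties":{"increments":{"type":"array"},"grip_force":{"type":"number"}},"required":["increments"]}

```bash
mkdir -p pics; cat > h.py <<'E'
import numpy as np, cv2
from rig import env
from scipy.spatial.transform import Rotation as R
def rot(q): return R.from_quat([q[1],q[2],q[3],q[0]]).as_matrix()
def cam(name):
    s=env.observe(); p=env.get_image(name)
    if name=="wrist":
        T=np.eye(4);T[:3,:3]=rot(s["orientation"]);T[:3,3]=s["position"];T=T@np.array(p["T_tool_cam"])
    else:
        T=np.eye(4);T[:3,:3]=rot(p["orientation"]);T[:3,3]=p["origin"]
    p["T"]=T; return p
def rays(p):
    v,u=np.mgrid[0:384,0:512]
    x=(u-p["cx"])/p["fx"]; y=(v-p["cy"])/p["fy"]
    xu,yu=x.copy(),y.copy()
    for _ in range(8):
        f=1+p["k1"]*(xu**2+yu**2); xu,yu=x/f,y/f
    return np.stack([xu,-yu,-np.ones_like(xu)],-1)
def cloud(p):
    c=rays(p)*p["range_z"][...,None]
    w=c@p["T"][:3,:3].T+p["T"][:3,3]; w[p["range_z"]<=0]=np.nan
    return w
def px_at(p,u,v,z):  # pixel -> world at height z
    d=p["T"][:3,:3]@rays(p)[int(round(v)),int(round(u))]; o=p["T"][:3,3]
    return o+d*(z-o[2])/d[2]
def save(p,n): cv2.imwrite(f"pics/{n}.png",p["image"])
E
python3 - <<'E'
from h import *
s=env.observe();print(s["position"],s["orientation"],s["time_s"])
for n in ["top","scene"]:
    p=cam(n);save(p,n+"0");print(n,p["T"].round(3).tolist())
    W=cloud(p)
    for l in ["index_gear","jar_a","syringe_a","jar_tray","syringe_tray","gear_dish","mug","spirit_lamp"]:
        for d in env.trace(p,l)[:4]:
            w=W[d["pixels"]];w=w[~np.isnan(w[:,0])]
            if len(w)<5: continue
            xy=w[:,:2].astype(np.float32); r=cv2.minAreaRect(xy)
            print(l,round(d["score"],2),np.round(d["bbox"]),"med",np.median(w,0).round(3),"zmax",np.percentile(w[:,2],98).round(3),"rect",np.round(r[0],3),np.round(r[1],3),round(r[2]))
E
```

```text
[ 0.27489074 -0.6159685   0.24761054] [ 0.69141479 -0.14672518  0.6917734   0.14787455] 0.0
top [[-0.018, 0.988, -0.151, 0.41], [-1.0, -0.016, 0.009, -0.008], [0.007, 0.151, 0.988, 1.111], [0.0, 0.0, 0.0, 1.0]]
index_gear 0.68 [258. 177.  19.  21.] med [ 0.627 -0.028  0.015] zmax 0.024 rect [ 0.628 -0.028] [0.047 0.05 ] 63
index_gear 0.56 [268. 133.  15.  19.] med [ 0.741 -0.051  0.01 ] zmax 0.018 rect [ 0.743 -0.051] [0.048 0.048] 6
index_gear 0.56 [203. 176.  26.  20.] med [0.633 0.112 0.01 ] zmax 0.018 rect [0.635 0.113] [0.053 0.054] 47
index_gear 0.52 [251. 235.  22.  20.] med [ 0.484 -0.002  0.01 ] zmax 0.018 rect [ 0.484 -0.002] [0.048 0.045] 47
jar_a 0.61 [354. 275.  15.   9.] med [ 0.378 -0.255  0.043] zmax 0.046 rect [ 0.377 -0.256] [0.028 0.027] 89
jar_a 0.47 [290. 247.  11.  14.] med [ 0.437 -0.099  0.043] zmax 0.047 rect [ 0.438 -0.099] [0.029 0.027] 89
syringe_a 0.72 [137. 279.  33.  29.] med [0.37 0.28 0.01] zmax 0.016 rect [0.369 0.28 ] [0.11  0.017] 45
syringe_a 0.55 [212. 248.  35.  25.] med [0.44  0.088 0.011] zmax 0.016 rect [0.443 0.095] [0.105 0.013] 56
jar_tray
[... 1378 characters left out ...]
ax 0.014 rect [0.369 0.28 ] [0.108 0.014] 49
syringe_a 0.57 [248. 256.  46.   5.] med [0.436 0.085 0.01 ] zmax 0.013 rect [0.441 0.094] [0.104 0.021] 47
jar_tray 0.65 [253. 200.  65.  37.] med [ 0.622 -0.043  0.007] zmax 0.021 rect [ 0.621 -0.046] [0.174 0.102] 80
syringe_tray 0.82 [337. 180.  60.  31.] med [ 0.567 -0.302  0.006] zmax 0.015 rect [ 0.568 -0.307] [0.165 0.134] 79
gear_dish 0.88 [143. 242.  60.  41.] med [0.602 0.269 0.006] zmax 0.016 rect [0.607 0.268] [0.137 0.145] 73
mug 0.87 [167. 180.  43.  43.] med [0.752 0.135 0.065] zmax 0.095 rect [0.867 0.111] [0.118 0.282] 72
spirit_lamp 0.92 [126. 206.  25.  27.] med [0.738 0.265 0.024] zmax 0.061 rect [0.769 0.255] [0.058 0.109] 68
```

```bash
python3 - <<'E'
import cv2
a=cv2.imread("pics/top0.png")[80:310,90:430]
cv2.imwrite("pics/t0c.png",cv2.resize(a,None,fx=2.35,fy=2.35,interpolation=cv2.INTER_CUBIC))
E
```

```text
(no output)
```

View pics/t0c.png

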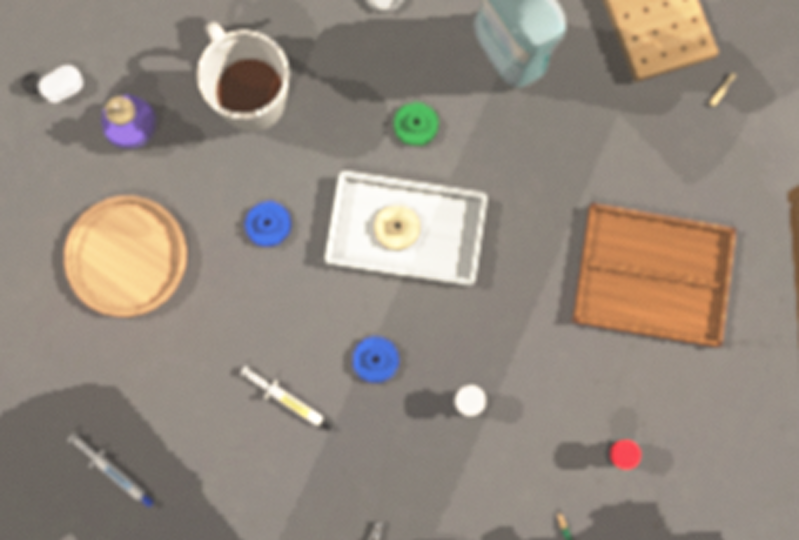

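Picture 1 shows the brass gear in the metal tray (crop 397,227), with blue and green decoys outside it. The jars are at (470,400) and (625,454) and the syringes at (285,398) and (110,470). I'll compute the jaw angle and syringe axes next.

```bash
cat >> h.py <<'E'
def jaw(s=None):
    s=s or env.observe(); m=rot(s["orientation"]); return np.degrees(np.arctan2(m[1,1],m[0,1])), m
def find(p,label,k=4):
    W=cloud(p);o=[]
    for d in env.trace(p,label)[:k]:
        w=W[d["pixels"]];w=w[~np.isnan(w[:,0])]
        if len(w)<5: continue
        r=cv2.minAreaRect(w[:,:2].astype(np.float32)); c=w[:,:2]-w[:,:2].mean(0); e=np.linalg.eigh(c.T@c)[1][:,1]
        print(label,round(d["score"],2),np.round(d["bbox"]),"med",np.median(w,0).round(4),"ztop",np.percentile(w[:,2],95).round(3),"rect",np.round(r[0],4),np.round(r[1],3),round(r[2],1),"pca",np.degrees(np.arctan2(e[1],e[0])).round(1)%180, "bgr",p["image"][d["pixels"]].mean(0).round())
def corners(p,x0,x1,y0,y1,z0,z1):
    W=cloud(p); m=(W[...,0]>x0)&(W[...,0]<x1)&(W[...,1]>y0)&(W[...,1]<y1)&(W[...,2]>z0)&(W[...,2]<z1)
    r=cv2.minAreaRect(W[m][:,:2].astype(np.float32)); print("rim",m.sum(),np.round(r[0],4),np.round(r[1],3),round(r[2],1))
E
python3 - <<'E'
from h import *
a,m=jaw();print(a,m.round(3).tolist())
p=cam("top");find(p,"syringe_a",2)
corners(p,.5,.73,-.15,.07,.013,.03);corners(p,.45,.68,-.42,-.2,.009,.03)
p=cam("wrist");print(p["T_tool_cam"])
E
```

```text
114.05505493660249 [[-0.0, -0.408, 0.913], [-0.0, 0.913, 0.408], [-1.0, -0.0, -0.0]]
syringe_a 0.74 [212. 250.  35.  24.] med [0.4384 0.085  0.0113] ztop 0.015 rect [0.4431 0.0924] [0.103 0.012] 55.2 pca 55.5 bgr [192. 223. 231.]
rim 719 [ 0.6247 -0.0376] [0.177 0.182] 32.9
rim 701 [ 0.5919 -0.3113] [0.163 0.178] 78.9
[[-1.73365912e-04  2.59943529e-01 -9.65623804e-01 -1.37165873e-01]
 [ 9.99999753e-01 -6.13110817e-04 -3.44585601e-04  7.16920522e-04]
 [-6.81607197e-04 -9.65623625e-01 -2.59943359e-01 -6.94372512e-02]
 [ 0.00000000e+00  0.00000000e+00  0.00000000e+00  1.00000000e+00]]
```

{"op": "step_arm", "data": {"increments": [0.3, 0.6, 1, 0, -0.3, 0.3, 0.6, 1, 0, -0.3, 0.3, 0.6, 1, 0, -0.3, 0.3, 0.6, 1, 0, -0.3, 0.3, 0.6, 1, 0, -0.3, 0.3, 0.6, 1, 0, -0.3, 0.3, 0.6, 1, 0, -0.3, 0.3, 0.6, 1, 0, -0.3, 0.3, 0.6, 1, 0, -0.3, 0.3, 0.6, 1, 0, -0.3, 0.3, 0.6, 1, 0, -0.3, 0.3, 0.6, 1, 0, -0.3], "grip_force": 20}}

```text
time_s: 2.05
position: [0.4917, -0.2548, 0.2489]
orientation: [0.707, -0.015, 0.707, 0.015]
ft_force: [0.3, -0.9, -0.1]
grip_width: 0.0614
```

{"op": "step_arm", "data": {"increments": [0.3, 0.6, 1, -0.2, -0.3, 0.3, 0.6, 1, -0.2, -0.3, 0.3, 0.6, 1, -0.2, -0.3, 0.3, 0.6, 1, -0.2, -0.3, 0.3, 0.6, 1, -0.3, -0.3, 0.3, 0.6, 1, -0.3, -0.3, 0.3, 0.6, 1, -0.3, -0.3, 0.3, 0.2, 0.6, -0.3, 0, 0.3, 0, 0, 0, 0, 0.3, 0, 0, 0, 0]}}

```text
time_s: 2.88
position: [0.623, -0.0273, 0.1876]
orientation: [0.704, 0.062, 0.705, -0.062]
ft_force: [0.1, 0.2, 0.1]
grip_width: 0.0612
```

```bash
python3 - <<'E'
from h import *
print(env.observe()["position"],jaw()[0])
p=cam("wrist");save(p,"w1");find(p,"index_gear");find(p,"jar_tray",1)
corners(p,.55,.71,-.14,.06,.013,.03)
E
```

```text
[ 0.62303781 -0.02726279  0.18760109] 79.96871434416055
index_gear 0.89 [255.  30.  58.  55.] med [ 0.4845 -0.0025  0.0101] ztop 0.017 rect [ 0.4828 -0.0019] [0.05  0.051] 62.3 pca 100.5 bgr [182.  98.  58.]
index_gear 0.85 [392. 167.  44.  51.] med [0.6313 0.1099 0.0101] ztop 0.017 rect [0.6335 0.114 ] [0.052 0.05 ] 83.6 pca 0.09999999999999432 bgr [193.  99.  56.]
index_gear 0.79 [253. 292.  41.  20.] med [ 0.7473 -0.0523  0.0104] ztop 0.017 rect [ 0.7494 -0.0529] [0.051 0.033] 83.8 pca 78.7 bgr [ 76. 144.  63.]
index_gear 0.71 [254. 183.  51.  47.] med [ 0.6254 -0.0283  0.0152] ztop 0.022 rect [ 0.628  -0.0289] [0.049 0.051] 82.7 pca 71.4 bgr [158. 206. 223.]
jar_tray 0.94 [244. 183. 167. 102.] med [ 0.6207 -0.0441  0.0064] ztop 0.021 rect [ 0.6279 -0.0388] [0.172 0.109] 80.0 pca 78.4 bgr [210. 219. 222.]
rim 4715 [ 0.6239 -0.0373] [0.162 0.101] 80.0
```

View pics/w1.png

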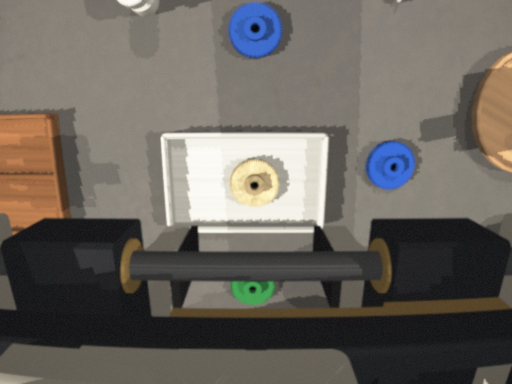

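Picture 2: the gear is at (254,183), inside the tray and centred under the jaws. The rim fit puts the tray at 80°.

{"op": "step_arm", "data": {"increments": [0.3, 0.13, -0.05, -1, 0, 0.3, 0, 0, -1, 0, 0.3, 0, 0, -1, 0, 0.3, 0, 0, -1, 0, 0.3, 0, 0, -0.8, 0, 0.3, 0, 0, -0.47, 0, 0.3, 0, 0, 0, 0, 0.6, 0, 0, 0, 0, 0.6, 0, 0, 0, 0, 0.6, 0, 0, 0, 0, 0.6, 0, 0, 0, 0]}}

```text
time_s: 3.95
position: [0.6274, -0.0301, 0.0315]
orientation: [0.705, 0.063, 0.704, -0.063]
ft_force: [-0.1, -1.5, 1.7]
grip_width: 0.0489
```

{"op": "step_arm", "data": {"increments": [0.6, 0, 0, 0.3, 0, 0.6, 0, 0, 0.7, 0, 0.6, 0, 0, 1, 0, 0.6, 0, 0, 1, 0, 0.6, 0, 0, 0.5, 0, 0.6, 0, 0, 0, 0]}}

```text
time_s: 4.45
position: [0.6294, -0.0295, 0.1411]
orientation: [0.707, 0.063, 0.702, -0.062]
ft_force: [0.3, 0.6, -0.8]
grip_width: 0.0485
```

{"op": "step_arm", "data": {"increments": [0.6, -0.1, 0.6, 0, 0, 0.6, -0.1, 1, 0, 0, 0.6, -0.1, 1, 0, 0, 0.6, -0.1, 1, 0, 0, 0.6, -0.1, 1, 0, 0, 0.6, -0.1, 1, 0, 0, 0.6, -0.1, 1, 0, 0, 0.6, -0.1, 1, 0, 0, 0.6, -0.1, 1, 0, 0, 0.6, 0, 1, 0, 0, 0.6, 0, 0.3, 0, 0, 0.6, 0, 0, 0, 0]}}

```text
time_s: 5.45
position: [0.5996, 0.2696, 0.1352]
orientation: [0.704, 0.062, 0.704, -0.062]
ft_force: [-0.5, -1.5, -1.2]
grip_width: 0.0487
```

```bash
python3 - <<'E'
from h import *
print(env.observe()["position"],jaw()[0])
p=cam("wrist");find(p,"gear_dish",1);find(p,"index_gear",2)
corners(p,.52,.68,.19,.35,.0115,.03)
E
```

```text
[0.59955001 0.26959365 0.1352433 ] 80.00814180152382
gear_dish 0.78 [253. 171. 161. 113.] med [0.5809 0.2718 0.0064] ztop 0.016 rect [0.5827 0.2679] [0.136 0.097] 80.5 pca 81.3 bgr [155. 211. 241.]
index_gear 0.81 [256. 223.  92.  54.] med [0.589  0.2725 0.1189] ztop 0.126 rect [0.5901 0.2719] [0.049 0.034] 80.5 pca 81.1 bgr [109. 146. 165.]
rim 1903 [0.5811 0.2708] [0.132 0.093] 79.6
```

{"op": "step_arm", "data": {"increments": [0.6, 0, 0, -1, 0, 0.6, 0, 0, -1, 0, 0.6, 0, 0, -0.9, 0, 0.6, 0, 0, -0.4, 0, 0.6, 0, 0, -0.1, 0, 0.6, 0, 0, 0, 0, 0.3, 0, 0, 0, 0, 0.3, 0, 0, 0, 0, 0.3, 0, 0, 0, 0]}}

```text
time_s: 6.35
position: [0.6008, 0.2677, 0.0352]
orientation: [0.705, 0.063, 0.704, -0.062]
ft_force: [0.2, -0.6, 0.8]
grip_width: 0.0598
```

{"op": "step_arm", "data": {"increments": [0.3, 0, 0, 0.5, 0, 0.3, 0, 0, 1, 0, 0.3, 0, 0, 1, 0, 0.3, 0, 0, 1, 0, 0.3, 0, 0, 1, 0]}}

```text
time_s: 6.77
position: [0.6, 0.2672, 0.1711]
orientation: [0.705, 0.063, 0.704, -0.062]
ft_force: [0.5, 0.9, -0.5]
grip_width: 0.0615
```

```bash
python3 - <<'E'
from h import *
print(env.observe()["position"],jaw()[0])
p=cam("wrist");find(p,"gear_dish",1);find(p,"index_gear",2)
p=cam("top");find(p,"index_gear",5);find(p,"syringe_a",2)
E
```

```text
[0.60003675 0.26721885 0.17110234] 79.86379014161389
gear_dish 0.57 [256. 180. 140. 134.] med [0.5961 0.2676 0.0066] ztop 0.016 rect [0.601  0.2674] [0.134 0.133] 81.9 pca 76.0 bgr [141. 194. 231.]
index_gear 0.91 [257. 183.  52.  47.] med [0.5985 0.2689 0.0153] ztop 0.022 rect [0.6009 0.2687] [0.048 0.05 ] 77.1 pca 119.8 bgr [185. 228. 239.]
index_gear 0.48 [116. 217.  17.   8.] med [0.61   0.1185 0.0074] ztop 0.01 rect [0.6101 0.1182] [0.02  0.003] 74.4 pca 76.5 bgr [108.  61.  39.]
index_gear 0.61 [248. 233.  18.  21.] med [ 4.841e-01 -3.000e-04  1.020e-02] ztop 0.017 rect [0.4846 0.001 ] [0.048 0.046] 88.5 pca 114.5 bgr [198. 110.  76.]
index_gear 0.55 [203. 176.  19.  18.] med [0.6312 0.1125 0.0105] ztop 0.018 rect [0.6327 0.1125] [0.047 0.041] 1.5 pca 9.599999999999994 bgr [197. 105.  70.]
index_gear 0.48 [268. 132.  16.  20.] med [ 0.7415 -0.0509  0.0101] ztop 0.018 rect [ 0.7421 -0.0511] [0.048 0.046] 83.8 pca 73.4 bgr [ 90. 164.  80.]
syringe_a 0.72 [213. 250.  35.  21.] med [0.4409 0.09   0.0109] ztop 0.016 rect [0.4419 0.0916] [0.105 0.014] 56.7 pca 55.6 bgr [181. 211. 219.]
syringe_a 0.56 [139. 285.  24.  25.] med [0.3574 0.2639 0.011 ] ztop 0.015 rect [0.3648 0.2712] [0.094 0.015] 43.9 pca 48.6 bgr [223. 215. 213.]
```

{"op": "step_arm", "data": {"increments": [0.4, -0.8, 0, 0.1, 1, 0.4, -0.8, 0, 0.1, 1, 0.4, -0.8, 0, 0.1, 1, 0.4, -0.8, 0, 0.1, 1, 0.4, -0.8, 0, 0.1, 1, 0.4, -0.8, 0, 0.1, 1, 0.4, -0.8, 0.1, 0, 1, 0.4, -0.8, 0.1, 0, 1, 0.4, -0.8, 0, 0, 1, 0.4, -0.5, 0, 0, 0, 0.4, 0, 0, 0, 0]}}

```text
time_s: 7.98
position: [0.3664, 0.2722, 0.1857]
orientation: [0.655, -0.265, 0.656, 0.264]
ft_force: [0.1, -0.5, 0.5]
grip_width: 0.0527
```

```bash
python3 - <<'E'
from h import *
print(env.observe()["position"],jaw()[0],env.observe()["qpos"])
p=cam("wrist");save(p,"w2");find(p,"syringe_a",2)
E
```

```text
[0.36642424 0.27216045 0.1857    ] 133.95033794262613 [ 1.07184413e+00  4.93820770e-02 -5.40221432e-01 -9.41165654e-04
 -9.82895626e-01 -1.87503948e+00]
syringe_a 0.75 [259. 185.  22. 109.] med [0.3652 0.2731 0.0117] ztop 0.014 rect [0.3695 0.2792] [0.11  0.019] 47.9 pca 50.1 bgr [223. 216. 211.]
```

View pics/w2.png

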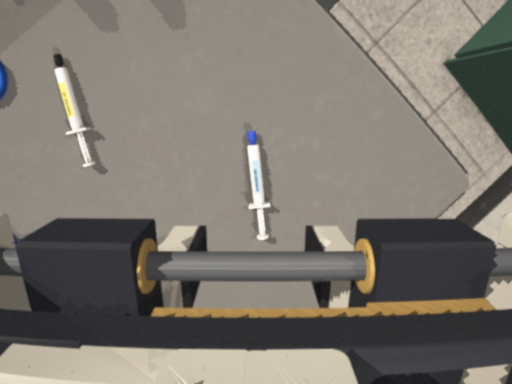

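Picture 3: syringe_a has its blue tip at (252,132), plunger end at (262,239) and flange at (259,206). Nothing is close by.

```bash
cat >> h.py <<'E'
def syr(p,tip,end):
    a=px_at(p,*tip,.0065);b=px_at(p,*end,.0065);u=(b-a)/np.linalg.norm(b-a)
    print("len",np.linalg.norm(b-a).round(4),"ang",np.degrees(np.arctan2(u[1],u[0])).round(1),"mid",((a+b)/2).round(4),"grasp",((a+b)/2-.010*u).round(4))
E
python3 - <<'E'
from h import *
p=cam("wrist");syr(p,(252,131),(262.5,240))
E
```

```text
len 0.1161 ang 49.1 mid [0.3744 0.2821 0.0065] grasp [0.3679 0.2745 0.0065]
```

{"op": "step_arm", "data": {"increments": [0.4, 0, 0, -0.9, 0.85, 0.4, 0, 0, -1, 0, 0.4, 0, 0, -1, 0, 0.4, 0, 0, -1, 0, 0.4, 0, 0, -1, 0, 0.4, 0, 0, -0.4, 0, 0.4, 0, 0, -0.05, 0, 1, 0, 0, 0, 0, 1, 0, 0, 0, 0, 1, 0, 0, 0, 0, 1, 0, 0, 0, 0, 1, 0, 0, 0, 0], "grip_force": 15}}

```text
time_s: 9.13
position: [0.3693, 0.2736, 0.0268]
orientation: [0.644, -0.293, 0.643, 0.293]
ft_force: [-0.7, 0.7, -0.1]
grip_width: 0.0245
```

{"op": "step_arm", "data": {"increments": [1, 0, 0, 0, 0, 1, 0, 0, 0.4, 0, 1, 0, 0, 0.8, 0, 1, 0, 0, 1, 0, 1, 0, 0, 1, 0, 1, 0, 0, 1, 0, 1, 0, 0, 0, 0]}}

```text
time_s: 9.72
position: [0.371, 0.2756, 0.158]
orientation: [0.646, -0.292, 0.64, 0.295]
ft_force: [0.0, 1.0, -0.4]
grip_width: 0.0005
```

```bash
python3 - <<'E'
from h import *
print(env.observe()["position"],jaw()[0])
p=cam("wrist");save(p,"w3");find(p,"syringe_a",2)
E
```

```text
[0.37095214 0.27563271 0.15796394] 139.03169811044356
syringe_a 0.83 [257. 176.  20.  99.] med [0.3635 0.2702 0.0119] ztop 0.014 rect [0.3672 0.2709] [0.094 0.02 ] 53.0 pca 48.6 bgr [232. 222. 216.]
syringe_a 0.75 [ 63.  85.  30. 125.] med [0.4375 0.0898 0.0111] ztop 0.014 rect [0.4434 0.0922] [0.111 0.022] 60.7 pca 55.3 bgr [181. 205. 210.]
```

View pics/w3.png

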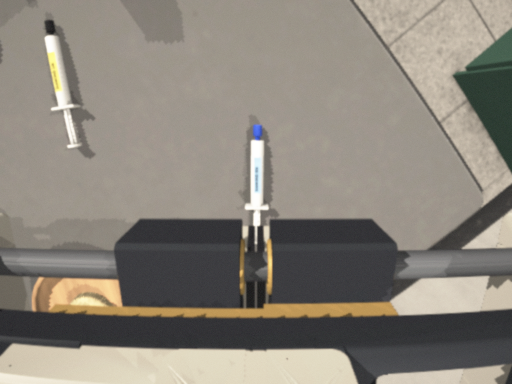

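Picture 4: I lifted before the fingers had finished closing. The syringe is undisturbed, with its tip at (257,125) and flange at (257,209).

```bash
cat >> h.py <<'E'
def syf(p,tip,fl):
    a=px_at(p,*tip,.0065);b=px_at(p,*fl,.0085);u=(b-a)/np.linalg.norm(b-a);g=a+u*.046
    s=env.observe()["position"]
    print("len(76)",np.linalg.norm(b-a).round(4),"ang",np.degrees(np.arctan2(u[1],u[0])).round(1),"grasp",g.round(4),"units",((g-s)/.03).round(2)[:2],"dist from flange",((b-g)@u).round(4))
E
python3 - <<'E'
from h import *
p=cam("wrist");syf(p,(258,124),(257,209))
print(env.observe()["position"])
E
```

```text
len(76) 0.0778 ang 48.4 grasp [0.3615 0.2687 0.0077] units [-0.24 -0.15] dist from flange 0.0318
[0.36878464 0.27307845 0.15231292]
```

{"op": "step_arm", "data": {"increments": [0.5, -0.2, -0.12, 0, 0, 0.5, 0, 0, 0, 0, 0.5, 0, 0, -0.5, 0, 0.5, 0, 0, -0.8, 0, 0.5, 0, 0, -1, 0, 0.5, 0, 0, -1, 0, 0.5, 0, 0, -0.7, 0, 0.5, 0, 0, -0.27, 0, 1, 0, 0, 0, 0, 1, 0, 0, 0, 0, 1, 0, 0, 0, 0, 1, 0, 0, 0, 0]}}

```text
time_s: 10.87
position: [0.363, 0.2695, 0.0239]
orientation: [0.643, -0.293, 0.644, 0.293]
ft_force: [0.3, 0.6, 0.3]
grip_width: 0.0226
```

{"op": "step_arm", "data": {"increments": [1, 0, 0, 0, 0, 1, 0, 0, 0, 0, 1, 0, 0, 0, 0, 1, 0, 0, 0, 0]}}

```text
time_s: 11.2
position: [0.363, 0.2696, 0.024]
orientation: [0.644, -0.293, 0.644, 0.293]
ft_force: [0.2, -0.4, -0.1]
grip_width: 0.0109
```

{"op": "step_arm", "data": {"increments": [1, 0, 0, 0.5, 0, 1, 0, 0, 1, 0, 1, 0, 0, 1, 0, 1, 0, 0, 1, 0, 1, 0.3, -0.5, 0.5, 0, 1, 0.4, -0.9, 0.3, 0.2, 1, 0.4, -0.9, 0, 0.3, 1, 0.4, -0.9, 0, 0.3, 1, 0.4, -0.9, 0, 0.3, 1, 0.4, -0.9, 0, 0.3, 1, 0.4, -0.9, 0, 0.3, 1, 0.4, -0.9, 0, 0.3]}}

```text
time_s: 12.2
position: [0.4562, 0.0641, 0.153]
orientation: [0.609, -0.359, 0.609, 0.359]
ft_force: [-0.0, 0.7, 0.7]
grip_width: 0.0106
```

{"op": "step_arm", "data": {"increments": [1, 0.4, -0.9, 0, 0.3, 1, 0.4, -0.9, 0, 0.3, 1, 0.4, -0.9, 0, 0.3, 1, 0.4, -0.9, 0, 0.3, 1, 0.4, -0.9, 0, 0.3, 1, 0.4, -0.9, 0, 0.3, 1, 0.4, -0.9, 0, 0.3, 1, 0.4, -0.9, 0, 0.3, 1, 0.4, -0.9, 0, 0.3, 1, 0.4, -0.9, 0, 0.3, 1, 0.4, -0.9, 0, 0, 1, 0.2, -0.9, 0, 0]}}

```text
time_s: 13.2
position: [0.5948, -0.26, 0.1525]
orientation: [0.546, -0.45, 0.546, 0.45]
ft_force: [-0.0, 0.3, 0.1]
grip_width: 0.011
```

{"op": "step_arm", "data": {"increments": [1, 0, -0.9, 0, 0, 1, 0, -0.5, 0, 0, 1, 0, 0, 0, 0]}}

```text
time_s: 13.45
position: [0.5933, -0.3032, 0.152]
orientation: [0.546, -0.449, 0.547, 0.449]
ft_force: [0.3, 0.9, 0.5]
grip_width: 0.0109
```

```bash
python3 - <<'E'
from h import *
print(env.observe()["position"],jaw()[0],env.observe()["grip_width"])
p=cam("wrist");save(p,"w4");find(p,"syringe_a",2);find(p,"syringe_tray",1)
corners(p,.47,.67,-.42,-.21,.010,.03)
p=cam("top");find(p,"syringe_tray",1);corners(p,.47,.67,-.42,-.21,.010,.022)
E
```

```text
[ 0.5933252  -0.3031814   0.15203873] 168.78702414170274 0.01092378577986014
syringe_a 0.73 [256. 238.  28. 150.] med [ 0.5912 -0.3148  0.1397] ztop 0.142 rect [ 0.6018 -0.259 ] [0.177 0.024] 79.0 pca 78.4 bgr [202. 191. 188.]
syringe_tray 0.7 [283. 156. 159. 147.] med [ 0.5616 -0.3343  0.0063] ztop 0.015 rect [ 0.5641 -0.323 ] [0.129 0.136] 79.1 pca 160.7 bgr [ 87. 135. 200.]
rim 3513 [ 0.5657 -0.3247] [0.127 0.133] 79.1
syringe_tray 0.82 [381. 209.  29.  41.] med [ 0.5187 -0.3411  0.0065] ztop 0.236 rect [ 0.5293 -0.2556] [0.114 0.267] 9.4 pca 117.3 bgr [ 89. 135. 198.]
rim 111 [ 0.5662 -0.332 ] [0.16  0.085] 9.3
```

View pics/w4.png

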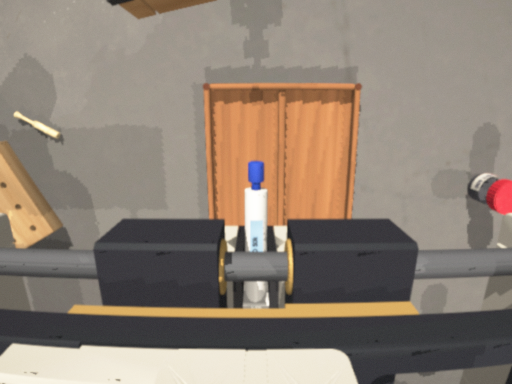

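Picture 5: the syringe is held, lined up with the wooden tray. The tray's end-wall corners are at (205,85) and (359,85), and the rib end is at (282,92).

```bash
python3 - <<'E'
from h import *
p=cam("wrist");a=px_at(p,206,86,.014);b=px_at(p,359,86,.014);r1=px_at(p,282,96,.010);r2=px_at(p,283,215,.010)
print(a,b,np.linalg.norm(a-b),r1,r2)
e=(a-b)[:2]/np.linalg.norm((a-b)[:2]); y=np.array([-e[1],e[0]]); print(np.degrees(np.arctan2(e[1],e[0])))
c=(a+b)[:2]/2+y*.081; print("centre",c)
t=env.observe()["position"][:2]
print("tcp in tray",(t-c)@e,(t-c)@y,"rib x",(r1[:2]-c)@e,(r2[:2]-c)@e)
E
```

```text
[ 0.61776041 -0.39290112  0.014     ] [ 0.49153375 -0.36916166  0.014     ] 0.12843960533740745 [ 0.55656671 -0.37278007  0.01      ] [ 0.57384282 -0.26739454  0.01      ]
-10.651206340116401
centre [ 0.56961829 -0.30142697]
tcp in tray 0.023687493683135365 0.006522876830505972 rib x 0.00036147076400697126 -0.00213846291702072
```

{"op": "step_arm", "data": {"increments": [1, -0.09, -0.44, 0, 0, 1, 0, 0, -0.6, 0, 1, 0, 0, -1, 0, 1, 0, 0, -1, 0, 1, 0, 0, -1, 0, 1, 0, 0, -0.3, 0, 1, 0, 0, 0, 0, 1, 0, 0, 0, 0]}}

```text
time_s: 14.42
position: [0.5919, -0.3138, 0.0367]
orientation: [0.546, -0.45, 0.546, 0.45]
ft_force: [0.6, 0.3, 0.9]
grip_width: 0.0112
```

{"op": "step_arm", "data": {"increments": [1, 0, -0.08, -0.1, 0, 1, 0, 0, 0, 0, 0.75, 0, 0, 0, 0, 0.75, 0, 0, 0, 0, 0.75, 0, 0, 0, 0, 0.75, 0, 0, 0.4, 0, 0.75, 0, 0, 1, 0, 0.75, 0, 0, 1, 0, 0.75, 0, 0, 1, 0, 0.75, 0, 0, 1, 0, 0.75, 0, 0, 0, 0]}}

```text
time_s: 15.33
position: [0.5944, -0.3175, 0.1735]
orientation: [0.547, -0.453, 0.544, 0.446]
ft_force: [1.7, 0.0, 1.3]
grip_width: 0.0219
```

```bash
python3 - <<'E'
from h import *
print(env.observe()["position"],jaw()[0],env.observe()["grip_width"])
p=cam("wrist");save(p,"w5");find(p,"syringe_a",2);find(p,"jar_a",2)
corners(p,.47,.67,-.42,-.21,.0115,.0165)
E
```

```text
[ 0.59443879 -0.31750144  0.17346716] 169.02524095372246 0.021925468722787556
syringe_a 0.58 [260. 196.  25. 113.] med [ 0.5927 -0.3084  0.0166] ztop 0.019 rect [ 0.5959 -0.3044] [0.111 0.022] 84.1 pca 78.7 bgr [230. 225. 222.]
jar_a 0.65 [484. 206.  53.  37.] med [ 0.3845 -0.2628  0.041 ] ztop 0.044 rect [ 0.364  -0.2487] [0.03  0.068] 55.0 pca 159.5 bgr [ 93.  88. 193.]
rim 2810 [ 0.5675 -0.3164] [0.145 0.133] 78.9
```

View pics/w5.png

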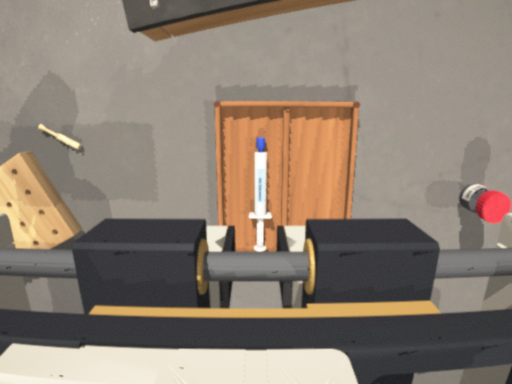

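Picture 6: syringe_a lies flat in the left bay at (260,195). Next is jar_a.

{"op": "step_arm", "data": {"increments": [0.4, -0.9, 0.26, 0, 0, 0.4, -0.9, 0.26, 0, 0, 0.4, -0.9, 0.26, 0, 0, 0.4, -0.9, 0.26, 0, 0, 0.4, -0.9, 0.26, 0, 0, 0.4, -0.9, 0.26, 0, 0, 0.4, -0.9, 0.26, 0, 0, 0.4, -0.9, 0.26, 0, 0, 0.4, 0, 0, 0, 0, 0.4, 0, 0, 0, 0]}}

```text
time_s: 16.32
position: [0.3737, -0.2533, 0.1646]
orientation: [0.546, -0.449, 0.546, 0.45]
ft_force: [-0.0, -0.1, -0.8]
grip_width: 0.0525
```

```bash
python3 - <<'E'
from h import *
print(env.observe()["position"],jaw()[0],env.observe()["grip_width"])
p=cam("wrist");find(p,"jar_a",2);corners(p,.33,.43,-.3,-.2,.036,.05)
E
```

```text
[ 0.37371465 -0.25331079  0.16462512] 168.95606268895799 0.05253430425403703
jar_a 0.84 [248. 185.  36.  39.] med [ 0.3773 -0.2607  0.0433] ztop 0.044 rect [ 0.3754 -0.2547] [0.029 0.04 ] 34.0 pca 96.9 bgr [ 89.  80. 234.]
rim 985 [ 0.3782 -0.2585] [0.029 0.03 ] 30.5
```

{"op": "step_arm", "data": {"increments": [0.4, 0.14, -0.13, 0, 0, 0.4, 0, 0, -0.9, 0, 0.4, 0, 0, -1, 0, 0.4, 0, 0, -1, 0, 0.4, 0, 0, -0.8, 0, 0.4, 0, 0, -0.35, 0, 1, 0, 0, -0.05, 0, 1, 0, 0, 0, 0, 1, 0, 0, 0, 0, 1, 0, 0, 0, 0, 1, 0, 0, 0, 0, 1, 0, 0, 0, 0], "grip_force": 20}}

```text
time_s: 17.42
position: [0.3801, -0.2577, 0.0427]
orientation: [0.546, -0.45, 0.545, 0.449]
ft_force: [0.5, -0.3, 0.8]
grip_width: 0.0288
```

{"op": "step_arm", "data": {"increments": [1, 0, 0, 0, 0, 1, 0, 0, 0, 0]}}

```text
time_s: 17.58
position: [0.3801, -0.2577, 0.0426]
orientation: [0.546, -0.45, 0.545, 0.449]
ft_force: [-0.4, 1.3, 6.1]
grip_width: 0.0288
```

{"op": "step_arm", "data": {"increments": [1, 0, 0, 0.5, 0, 1, 0, 0, 1, 0, 1, 0.4, 0.3, 1, 0, 1, 0.8, 0.7, 0.4, 0, 1, 0.9, 0.7, 0, 0, 1, 0.9, 0.7, 0, 0, 1, 0.9, 0.7, 0, 0, 1, 0.9, 0.7, 0, 0, 1, 0.9, 0.7, 0, 0, 1, 0.9, 0.7, 0, 0, 1, 0.9, 0.7, 0, 0, 1, 0.5, 0.34, 0, 0]}}

```text
time_s: 18.58
position: [0.622, -0.068, 0.1287]
orientation: [0.546, -0.45, 0.545, 0.45]
ft_force: [0.7, -0.9, -0.4]
grip_width: 0.029
```

{"op": "step_arm", "data": {"increments": [1, 0, 0, 0, 0, 1, 0, 0, 0, 0]}}

```text
time_s: 18.75
position: [0.6196, -0.0696, 0.1281]
orientation: [0.545, -0.45, 0.546, 0.45]
ft_force: [-0.1, -0.2, -1.2]
grip_width: 0.0289
```

```bash
python3 - <<'E'
from h import *
print(env.observe()["position"],jaw()[0],env.observe()["grip_width"])
p=cam("wrist");save(p,"w6");corners(p,.53,.73,-.15,.09,.014,.024)
E
```

```text
[ 0.61959836 -0.06962343  0.12812137] 169.01688902645665 0.028924829821984643
rim 2373 [ 0.6236 -0.0401] [0.156 0.102] 80.1
```

View pics/w6.png

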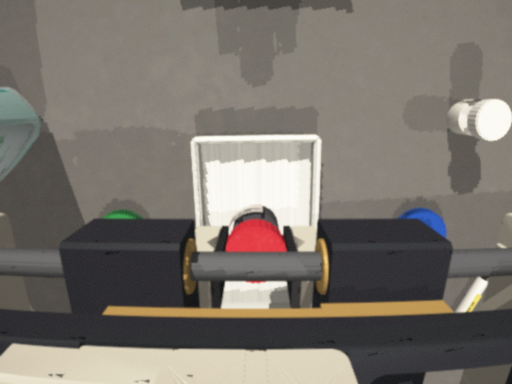

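Picture 7: the tray is empty and jar_a hangs upright over its −y half at (257,245).

{"op": "step_arm", "data": {"increments": [1, 0, 0, -0.6, 0, 1, 0, 0, -1, 0, 1, 0, 0, -0.8, 0, 1, 0, 0, -0.25, 0, 1, 0, 0, 0, 0, 1, 0, 0, 0, 0]}}

```text
time_s: 19.3
position: [0.619, -0.071, 0.0497]
orientation: [0.546, -0.449, 0.546, 0.449]
ft_force: [-1.0, 1.0, -0.2]
grip_width: 0.0286
```

{"op": "step_arm", "data": {"increments": [1, 0, 0, -0.06, 0, 1, 0, 0, 0, 0, 0.4, 0, 0, 0, 0, 0.4, 0, 0, 0, 0, 0.4, 0, 0, 0, 0, 0.4, 0, 0, 0.3, 0, 0.4, 0, 0, 1, 0, 0.4, 0, 0, 1, 0, 0.4, 0, 0, 1, 0, 0.4, 0, 0, 0.7, 0]}}

```text
time_s: 20.13
position: [0.6204, -0.0704, 0.1714]
orientation: [0.547, -0.45, 0.545, 0.449]
ft_force: [0.4, 0.4, 0.6]
grip_width: 0.0524
```

{"op": "step_arm", "data": {"increments": [0.4, -0.7, -0.13, 0, 0, 0.4, -0.9, -0.13, 0, 0, 0.4, -0.9, -0.13, 0, 0, 0.4, -0.9, -0.13, 0, 0, 0.4, -0.9, -0.13, 0, 0, 0.4, -0.9, -0.13, 0, 0, 0.4, -0.8, -0.13, 0, 0, 0.4, 0, 0, 0, 0, 0.4, 0, 0, 0, 0]}}

```text
time_s: 20.88
position: [0.439, -0.0978, 0.1688]
orientation: [0.546, -0.45, 0.545, 0.449]
ft_force: [0.5, 0.4, 0.3]
grip_width: 0.0525
```

```bash
python3 - <<'E'
from h import *
print(env.observe()["position"],jaw()[0],env.observe()["grip_width"])
p=cam("wrist");find(p,"jar_a",2);corners(p,.39,.49,-.15,-.05,.036,.05)
p=cam("scene");find(p,"jar_a",2)
E
```

```text
[ 0.43898618 -0.09782765  0.1688198 ] 168.96074321397333 0.05247865586081579
jar_a 0.76 [256. 186.  34.  40.] med [ 0.4364 -0.1017  0.0433] ztop 0.045 rect [ 0.4366 -0.0996] [0.029 0.029] 28.0 pca 76.2 bgr [243. 247. 248.]
rim 947 [ 0.437  -0.0993] [0.029 0.029] 22.3
jar_a 0.72 [314. 222.  18.  20.] med [ 0.4332 -0.0957  0.0197] ztop 0.043 rect [ 0.4596 -0.1203] [0.033 0.09 ] 49.4 pca 144.0 bgr [220. 226. 232.]
jar_a 0.59 [264. 190.  18.  18.] med [ 0.6133 -0.071   0.0252] ztop 0.048 rect [ 0.6265 -0.0802] [0.03  0.055] 52.2 pca 127.3 bgr [ 87.  79. 166.]
```

{"op": "step_arm", "data": {"increments": [0.4, -0.05, -0.05, -0.3, 0, 0.4, 0, 0, -0.9, 0, 0.4, 0, 0, -1, 0, 0.4, 0, 0, -1, 0, 0.4, 0, 0, -0.7, 0, 0.4, 0, 0, -0.32, 0, 1, 0, 0, -0.03, 0, 1, 0, 0, 0, 0, 1, 0, 0, 0, 0, 1, 0, 0, 0, 0, 1, 0, 0, 0, 0, 1, 0, 0, 0, 0]}}

```text
time_s: 22.08
position: [0.4385, -0.0991, 0.0408]
orientation: [0.546, -0.45, 0.545, 0.449]
ft_force: [-0.6, 0.1, 0.2]
grip_width: 0.0292
```

{"op": "step_arm", "data": {"increments": [1, 0, 0, 0, 0, 1, 0, 0, 0, 0]}}

```text
time_s: 22.25
position: [0.4385, -0.0991, 0.0407]
orientation: [0.546, -0.45, 0.545, 0.449]
ft_force: [-0.6, 0.8, 5.8]
grip_width: 0.0292
```

{"op": "step_arm", "data": {"increments": [1, 0, 0, 0.5, 0, 1, 0, 0, 1, 0, 1, 0, 0.4, 1, 0, 1, 0.3, 0.6, 0.6, 0, 1, 0.8, 0.6, 0, 0, 1, 0.9, 0.6, 0, 0, 1, 0.9, 0.5, 0, 0, 1, 0.9, 0.45, 0, 0, 1, 0.9, 0, 0, 0, 1, 0.9, 0, 0, 0, 1, 0.8, 0, 0, 0, 1, 0, 0, 0, 0]}}

```text
time_s: 23.25
position: [0.6337, -0.0045, 0.1324]
orientation: [0.546, -0.45, 0.546, 0.449]
ft_force: [1.1, 0.1, -0.0]
grip_width: 0.0291
```

{"op": "step_arm", "data": {"increments": [1, 0, 0, 0, 0]}}

```text
time_s: 23.33
position: [0.6303, -0.0047, 0.132]
orientation: [0.546, -0.449, 0.546, 0.45]
ft_force: [-0.5, 0.1, -0.5]
grip_width: 0.029
```

{"op": "step_arm", "data": {"increments": [1, 0, 0, -0.6, 0, 1, 0, 0, -1, 0, 1, 0, 0, -0.9, 0, 1, 0, 0, -0.3, 0, 1, 0, 0, -0.05, 0, 1, 0, 0, 0, 0, 1, 0, 0, 0, 0]}}

```text
time_s: 23.92
position: [0.6305, -0.0045, 0.0489]
orientation: [0.546, -0.45, 0.545, 0.449]
ft_force: [0.4, 0.4, -0.0]
grip_width: 0.0295
```

{"op": "step_arm", "data": {"increments": [1, 0, 0, -0.07, 0, 1, 0, 0, 0, 0, 0.4, 0, 0, 0, 0, 0.4, 0, 0, 0, 0, 0.4, 0, 0, 0, 0, 0.4, 0, 0, 0.3, 0, 0.4, 0, 0, 1, 0, 0.4, 0, 0, 1, 0, 0.4, 0, 0, 1, 0, 0.4, 0, 0, 0.8, 0]}}

```text
time_s: 24.75
position: [0.6305, -0.0047, 0.1718]
orientation: [0.546, -0.45, 0.545, 0.449]
ft_force: [0.9, 0.0, 0.3]
grip_width: 0.0526
```

{"op": "step_arm", "data": {"increments": [0.5, -0.7, 0.35, 0, -0.5, 0.5, -0.8, 0.4, 0, -0.6, 0.5, -0.8, 0.4, 0, -0.6, 0.5, -0.8, 0.4, 0, -0.6, 0.5, -0.8, 0.4, 0, -0.6, 0.5, -0.8, 0.4, 0, -0.6, 0.5, -0.8, 0.4, 0, -0.3, 0.5, -0.8, 0.3, 0, 0, 0.5, -0.2, 0, 0, 0, 0.5, 0, 0, 0, 0, 0.5, 0, 0, 0, 0]}}

```text
time_s: 25.67
position: [0.4356, 0.0872, 0.1694]
orientation: [0.624, -0.333, 0.623, 0.333]
ft_force: [0.6, -0.0, 0.4]
grip_width: 0.0439
```

```bash
python3 - <<'E'
from h import *
print(env.observe()["position"],jaw()[0],env.observe()["grip_width"])
p=cam("wrist");save(p,"w7");find(p,"syringe_a",2)
E
```

```text
[0.43555818 0.08715905 0.16941787] 146.22918670823123 0.043874510620996336
syringe_a 0.89 [253. 188.  19. 114.] med [0.4392 0.0887 0.0116] ztop 0.014 rect [0.4435 0.0915] [0.11  0.021] 60.9 pca 55.9 bgr [201. 225. 229.]
```

View pics/w7.png

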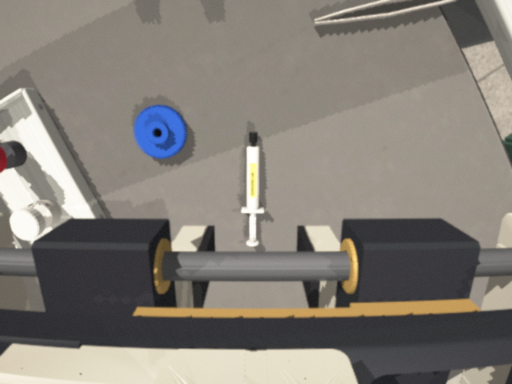

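Picture 8: syringe_b has its black tip at (253,132) and flange at (252,211). The decoy gear is clear of it, and both jars are in the tray.

```bash
python3 - <<'E'
from h import *
p=cam("wrist");syf(p,(253,131),(252,211));print(env.observe()["position"])
E
```

```text
len(76) 0.0776 ang 55.4 grasp [0.4368 0.0837 0.0077] units [ 0.03 -0.1 ] dist from flange 0.0316
[0.43590467 0.08674517 0.16861286]
```

{"op": "step_arm", "data": {"increments": [0.5, 0.03, -0.08, -0.5, -0.1, 0.5, 0, 0, -1, 0, 0.5, 0, 0, -1, 0, 0.5, 0, 0, -1, 0, 0.5, 0, 0, -0.8, 0, 0.5, 0, 0, -0.4, 0, 0.5, 0, 0, -0.07, 0, 1, 0, 0, -0.03, 0, 1, 0, 0, 0, 0, 1, 0, 0, 0, 0, 1, 0, 0, 0, 0, 1, 0, 0, 0, 0], "grip_force": 15}}

```text
time_s: 26.82
position: [0.4364, 0.0848, 0.0253]
orientation: [0.626, -0.329, 0.625, 0.33]
ft_force: [-0.4, 0.3, 0.1]
grip_width: 0.0161
```

{"op": "step_arm", "data": {"increments": [1, 0, 0, 0, 0, 1, 0, 0, 0, 0, 1, 0, 0, 0, 0, 1, 0, 0, 0, 0]}}

```text
time_s: 27.15
position: [0.4363, 0.0847, 0.025]
orientation: [0.626, -0.33, 0.625, 0.33]
ft_force: [-1.5, 0.6, 7.3]
grip_width: 0.0109
```

{"op": "step_arm", "data": {"increments": [1, 0, 0, 0.5, 0, 1, 0, 0, 1, 0, 1, 0, 0, 1, 0, 1, 0, 0, 1, 0, 1, 0.2, -0.6, 0.6, 0.3, 1, 0.3, -0.9, 0, 0.3, 1, 0.3, -0.9, 0, 0.3, 1, 0.3, -0.9, 0, 0.3, 1, 0.3, -0.9, 0, 0.3, 1, 0.3, -0.9, 0, 0.3, 1, 0.3, -0.9, 0, 0.3, 1, 0.3, -0.9, 0, 0.3]}}

```text
time_s: 28.15
position: [0.5049, -0.124, 0.1474]
orientation: [0.579, -0.406, 0.579, 0.406]
ft_force: [1.0, -0.5, -0.6]
grip_width: 0.0107
```

{"op": "step_arm", "data": {"increments": [1, 0.3, -0.9, 0, 0.3, 1, 0.3, -0.9, 0, 0.3, 1, 0.3, -0.9, 0, 0.3, 1, 0.3, -0.9, 0, 0.3, 1, 0.13, -0.9, 0, 0.3, 1, 0, -0.9, 0, 0, 1, 0, -0.77, 0, 0, 1, 0, 0, 0, 0, 1, 0, 0, 0, 0]}}

```text
time_s: 28.9
position: [0.5441, -0.3087, 0.1468]
orientation: [0.546, -0.449, 0.547, 0.449]
ft_force: [0.9, 0.8, -1.2]
grip_width: 0.0113
```

```bash
python3 - <<'E'
from h import *
s=env.observe();print(s["position"],jaw()[0],s["grip_width"])
p=cam("wrist");save(p,"w8");find(p,"syringe_a",3)
E
```

```text
[ 0.54413223 -0.30867768  0.14675575] 168.8186717320312 0.011283015255537859
syringe_a 0.9 [257. 232.  25. 152.] med [ 0.5413 -0.323   0.1333] ztop 0.135 rect [ 0.5514 -0.2703] [0.17  0.014] 78.8 pca 78.7 bgr [165. 191. 197.]
syringe_a 0.78 [201. 182.  17.  76.] med [ 0.5893 -0.3245  0.0168] ztop 0.019 rect [ 0.5899 -0.3253] [0.069 0.012] 78.8 pca 79.5 bgr [223. 211. 206.]
```

View pics/w8.png

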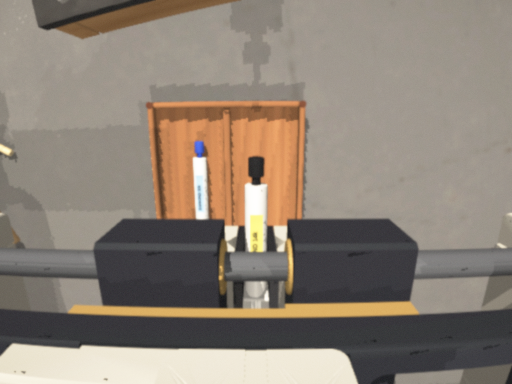

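Picture 9: syringe_b is held over the right bay, and syringe_a is at rest in the left bay at (201,182).

{"op": "step_arm", "data": {"increments": [1, 0, 0, -0.6, 0, 1, 0, 0, -1, 0, 1, 0, 0, -1, 0, 1, 0, 0, -0.8, 0, 1, 0, 0, -0.3, 0, 1, 0, 0, -0.05, 0, 1, 0, 0, 0, 0, 1, 0, 0, 0, 0]}}

```text
time_s: 29.67
position: [0.546, -0.3076, 0.0366]
orientation: [0.546, -0.451, 0.545, 0.449]
ft_force: [-0.1, -0.5, 0.0]
grip_width: 0.0103
```

{"op": "step_arm", "data": {"increments": [1, 0, 0, -0.1, 0, 1, 0, 0, 0, 0, 0.75, 0, 0, 0, 0, 0.75, 0, 0, 0, 0, 0.75, 0, 0, 0, 0, 0.75, 0, 0, 0.4, 0, 0.75, 0, 0, 1, 0, 0.75, 0, 0, 1, 0, 0.75, 0, 0, 1, 0, 0.75, 0, 0, 1, 0, 0.75, 0, 0, 1, 0]}}

```text
time_s: 30.58
position: [0.5445, -0.3077, 0.1967]
orientation: [0.546, -0.45, 0.546, 0.449]
ft_force: [0.7, -0.1, -0.5]
grip_width: 0.0216
```

{"op": "step_arm", "data": {"increments": [0.75, -0.5, -0.6, 1, 0, 0.75, -0.8, -0.8, 0.5, 0, 0.75, -0.8, -0.8, 0, 0, 0.75, -0.8, -0.8, 0, 0, 0.75, -0.8, -0.8, 0, 0, 0.75, -0.8, -0.8, 0, 0, 0.75, -0.8, -0.8, 0, 0, 0.75, -0.5, -0.8, 0, 0, 0.75, 0, -0.8, 0, 0, 0.75, 0, 0, 0, 0]}}

```text
time_s: 31.42
position: [0.3693, -0.521, 0.2398]
orientation: [0.546, -0.449, 0.547, 0.448]
ft_force: [1.2, -0.4, 1.3]
grip_width: 0.0217
```

```bash
python3 - <<'E'
from h import *
s=env.observe();print(s["position"],s["ft_force"])
for n in ["top","scene"]:
    p=cam(n);save(p,n+"9")
    for l,k in [("syringe_a",3),("jar_a",3),("index_gear",5),("mug",1),("spirit_lamp",1)]: find(p,l,k)
    if n=="top": corners(p,.45,.68,-.42,-.2,.0105,.0165)
a=cv2.imread("pics/top9.png")[80:310,90:430]
cv2.imwrite("pics/t9c.png",cv2.resize(a,None,fx=2.35,fy=2.35,interpolation=cv2.INTER_CUBIC))
E
```

```text
[ 0.36930922 -0.52103688  0.23983611] [ 1.15246636 -0.43716907  1.31379079]
syringe_a 0.48 [366. 204.  41.  11.] med [ 0.5465 -0.2998  0.0153] ztop 0.02 rect [ 0.5485 -0.2968] [0.111 0.018] 84.3 pca 79.4 bgr [178. 211. 225.]
jar_a 0.45 [278. 176.   9.  14.] med [ 0.6182 -0.0717  0.0476] ztop 0.051 rect [ 0.6206 -0.0732] [0.028 0.028] 88.6 pca 144.3 bgr [101.  98. 235.]
index_gear 0.64 [202. 177.  21.  21.] med [0.6331 0.1143 0.0104] ztop 0.017 rect [0.6344 0.1138] [0.049 0.044] 1.7 pca 177.2 bgr [212. 115.  78.]
index_gear 0.62 [144. 188.  22.  21.] med [0.5976 0.2682 0.015 ] ztop 0.022 rect [0.6005 0.2702] [0.051 0.05 ] 89.4 pca 28.19999999999999 bgr [174. 227. 243.]
index_gear 0.58 [251. 233.  21.  22.] med [ 0.484  -0.0026  0.0103] ztop 0.017 rect [ 0.4838 -0.0021] [0.043 0.044] 43.8 pca 76.1 bgr [201. 109.  73.]
index_gear 0.52 [267. 133.  18.  15.] med [ 0.7415 -0.0498  0.0101] ztop 0.018 rect [ 0.7432 -0.0508] [0.046 0.048] 5.5 pca 93.5 bgr [ 92. 171.  81.]
mug 0.89 [195. 114.  39.  46.] med [0.7848 0.1353 0.047 ] ztop 0.095 rect [0.7859 0.1474] [0.135 0.092] 50.7 pca 25.199999
[... 847 characters left out ...]
 13.] med [0.5911 0.2694 0.0148] ztop 0.022 rect [0.5985 0.2665] [0.047 0.047] 72.1 pca 51.7 bgr [200. 239. 248.]
index_gear 0.71 [272. 233.  18.  13.] med [0.478  0.0026 0.0093] ztop 0.017 rect [ 0.4826 -0.0015] [0.043 0.048] 56.3 pca 127.8 bgr [229. 112.  44.]
index_gear 0.65 [232. 179.  17.  13.] med [ 0.7344 -0.0492  0.0095] ztop 0.016 rect [ 0.7408 -0.0523] [0.047 0.046] 58.8 pca 63.8 bgr [ 87. 199.  58.]
mug 0.61 [167. 179.  42.  47.] med [0.7522 0.1341 0.0657] ztop 0.094 rect [0.857  0.1033] [0.118 0.269] 73.4 pca 166.6 bgr [208. 222. 230.]
spirit_lamp 0.61 [126. 204.  24.  26.] med [0.7368 0.2663 0.0238] ztop 0.06 rect [0.7631 0.2728] [0.095 0.056] 18.5 pca 172.9 bgr [198. 137. 171.]
```

View pics/t9c.png

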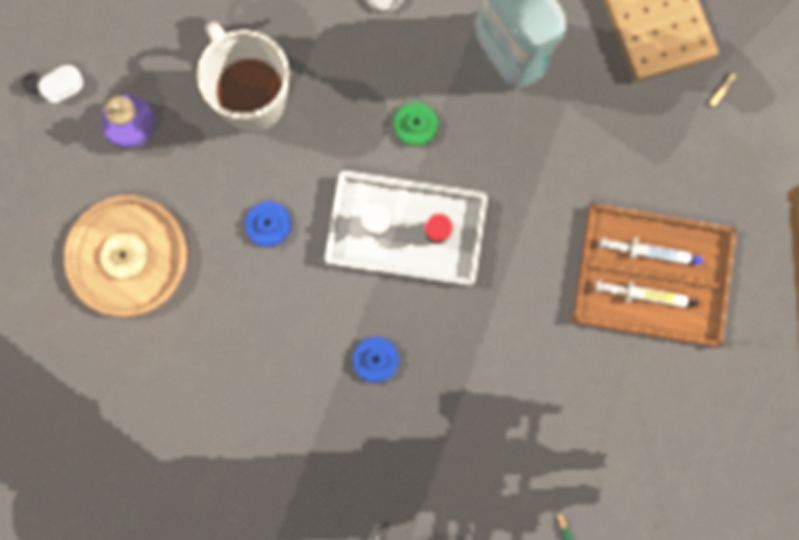

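Picture 10: everything is in place. The gear is in the dish at (122,255), the jars stand in the metal tray at (377,217) and (438,228), and the syringes lie one each side of the rib. The mug and lamp haven't moved.

```bash
python3 -c "
from rig import env
print(env.close_job())"
```

```text
the job is handed in; nothing more can be done
None
```

I sorted all five things and handed the job in at about 31.5 s of the 115 s allowed; the hand-in reports no verdict.

**Order:** I moved the gear from the metal tray to the dish first. After that came syringe_a, jar_a, jar_b and syringe_b. The first grasp of syringe_a missed because I lifted before the fingers had closed. The syringe was not disturbed, and the second try held.

**Last checks, from the top and scene cameras and the wrist camera during the job:**

| Thing | Result | Limit |
|---|---|---|
| Gear | within about 3 mm of the dish centre, flat (top 22 mm above the table) | 38 mm |
| Jars | upright, tops at about 48 mm; about 33 mm either side of the tray centre lengthwise | 62 mm |
| Syringes | about +25 and −22 mm off the rib, within 6 mm lengthwise, aligned within a few degrees | 13–52 mm off the rib, 25 mm lengthwise, 0.3 rad |
| Mug and lamp | position the same within about 1 mm | 25 mm |

**Disagreements:** in the final top view the network missed jar_b and syringe_a. Both showed in the scene camera and in the picture I viewed. The measured heights read 1 to 2 mm high throughout, within the stated calibration.

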